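Fit the dicing grid on the twin pins of the vegetable dicer

TASK

Fit the white dicing grid to the green vegetable dicer: hang it flat with both its holes over the two steel pins, feeling for them gently, and press it down until it lies flush on the deck with both orange catches snapped over its rim, then let go. Be gentle: never push on the dicer harder than about 30 N, and leave the jam jar and the pepper mill where they stand.

Things in the scene. Friction and masses are not known exactly. Their poses are not given: they have to be found in the camera images.
- grid_grip (a point): Centre of the lift bar of the loose dicing grid (white frame, steel blades, 0.15 to 0.31 kg, starts flat on the worktop, bar up). The bar runs along x: 82 mm long, 12 mm wide (y), 14 mm high; its centre (this point) is 40 mm above the frame's underside and 34 mm above its top face, open below for fingertips. Axes: x along the bar, y towards a hole, z up. A half turn about z changes nothing.
- grid_low (a point): Middle of the underside of the grid's frame, same axes. The frame is 90 (x) x 198 (y) x 6 mm (z), with a round through hole of 10 mm diameter in each end, at x 0, y +65 and -65 mm.
- seat (a point): Middle of the top face of the dicer's green deck, 130 (x) x 230 (y) mm, 68 mm above the worktop, where the grid must lie flush. Axes: x across the dicer, y along it from pin to pin, z up. The deck is sprung: it sinks level, about 1 mm for each 2.5 N pushed on it (the first 1 N hardly moves it), to a stop at 8 mm (about 21 N), and comes back up.
- pin_track (a point): Point on the deck's middle, 24 mm above it, at the height of the pin tips. Two steel pins, 8 mm diameter, 24 mm high, square-topped, stand 130 mm apart on the line x = 0 of the deck. The pair is set together somewhere along two dark slots: its middle is up to 14 mm from this point along y, either way. That offset is not reported: it must be seen or felt. The pins do not shift under less than 40 N.
- catch_line (a point): Point midway between the two orange spring catches, 8 mm above the deck. They stand at x +45 and -45 mm, y 0, and lean over the rim of the grid's place, from 8 to 19 mm above the deck. A grid lowered on the pins goes about 8 mm down them, rests on the catches, and needs a push of about 8 to 14 N to spread them; then it lies on the deck and they hold it.
- dicer: The fixed vegetable dicer with all its parts: pale translucent box 122 (x) x 222 (y) mm on the worktop, green deck, pins, catches. Wall cabinets hang over the back of the worktop, from x = 0.55 m on and 0.45 m up, so keep the wrist in front of them. Origin under the centre of the box on the worktop, axes as the deck's.
- jam_jar: Bystander: glass jar with a pinkish content and pale lid, 69 mm diameter, 99 mm high, origin under its centre. Leave it alone.
- pepper_mill: Bystander: dark wooden pepper mill, 58 mm diameter, 170 mm high, origin under its centre. Leave it alone.

How it is judged (in metres and radians):
At the end, for the whole second after the job is handed in: The grid lies flush on the dicer's deck (within 2.5 mm), level within 0.04 rad, in line with the pins within 0.06 rad, both holes over the pins (its middle within 4 mm across and 18 mm along of the deck's middle) (z of grid_grip in the frame of seat between 0.037 and 0.0425 m and x of grid_grip in the frame of seat between -0.004 and 0.004 m and y of grid_grip in the frame of seat between -0.018 and 0.018 m and angle between the y axis of grid_grip and the y axis of seat, either way round below 0.06 rad and angle between grid_grip's own z axis and vertical below 0.04 rad); the robot touches nothing.
It fails at once if the grid or the robot pushes on the dicer with more than 30 N (contact force between any of grid, the fingers, the arm and dicer above 30 N).
It fails at once if the jam jar or the pepper mill is moved by more than 3 cm or tipped (distance of any of jam_jar, pepper_mill from where it was at the start of the episode above 0.03 m or angle between any of jam_jar, pepper_mill's own z axis and vertical above 0.4 rad).
It also fails if it takes over 67 s, if anything falls off the work surface, if the arm or the gripper's body presses on something with over 40 N, if the wrist force passes 120 N, or if a joint passes its speed limit or range.

ROBOT

A 6-joint arm with a two-finger parallel gripper is mounted at the origin on a cart in front of the work surface, level with it; the furniture and walls round the work are solid. World frame = base frame: x ahead of the robot, y to its left, z up, the work surface at z = 0. Lengths are in m, angles in degrees, forces in N, time in s.
With the tool pointing down it reaches from about 0.325 to 0.85 m from the base axis. Payload 15.5 kg.
Tool frame: the origin (TCP) lies midway between the tips of the shut fingers; the grasp point (between the pads) lies 19 mm behind it; z points along the fingers, y is the line along which they close (so a half turn about z gives the same grasp; the last joint's range is limited). The gripper opens to 91 mm and grips with 3 to 60 N. Pads are 32 mm wide; open, the fingers measure 118 mm over their backs; the gripper's body (76 mm by 178 mm) begins 60 mm behind the grasp point.
Start: joints at [58.241, 28.281, 77.091, -0, 74.628, -5.472], TCP at [0.277, 0.56, 0.18] pointing down, gripper open.
Joint ranges: [-166.48, 166.48], [-47.26, 123.95], [12.59, 153.08], [-70.14, 250.14], [6.76, 159.57], [-176.63, 176.63]. Speed limits (degrees/s): [108.29, 108.29, 147.25, 172.46, 172.46, 172.46].

INTERFACE

Orientations are given as a 3x3 rotation matrix whose columns are the frame's x, y, z axes.
In Python, from bench import ctrl gives the robot as it stands. The module is installed in compiled form; this text tells all that it offers. Calls block until the motion is done:
- ctrl.goto(position, orientation): joint-space move of the TCP to a pose.
- ctrl.move_l(position, vel=0.15, ori=None, contact_N=None): straight line of the TCP; ori=None keeps the orientation; vel is the mean speed in m/s. With contact_N (N) it stops when the force on the tool has changed by that much, and returns True; else False.
- ctrl.movej(angles): joint-space move.
- ctrl.command_gripper(opening): opening from 0.0 (shut) to 1.0 (fully open); the grip force is fixed at half the most; returns when the fingers have stopped.
- ctrl.sleep(seconds).
- ctrl.ik(position, orientation): joint angles nearest the present ones, or None.
- ctrl.read_camera(name): name is "scene" or "side" or "wrist"; returns the picture (420x560x3 uint8, blue, green, red); there is no depth.
- ctrl.camera_params(name): a dict with "fx", "fy", "cx", "cy" (pixels), "pose" (4x4, takes a point from camera to world coordinates); the wrist camera has in their place "T_tool_cam" (4x4, takes a point from camera to tool coordinates, whose origin is the TCP and whose axes are the flange's). Camera axes: x right, y up, looking along -z (the intrinsics and any distortion apply to the point x, -y, -z); pixel columns grow to the right and rows downward; lengths in m; the calibration is good to about 2 mm. A picture is of the moment at which its call begins: read the wrist's pose just before it. camera_params takes no time and is no camera call.
A pose or a line that the arm cannot do raises ctrl.MotionError and nothing moves.
- ctrl.sign_off(): hands the job in; it is judged then, once.
Readings, each from a call of its own:
- ctrl.current_t(): time.
- ctrl.current_q(): joint angles.
- ctrl.current_dq(): joint speeds.
- ctrl.current_effort(): joint torques, N m.
- ctrl.current_tool_pos(): TCP position.
- ctrl.current_eef_rot(): TCP orientation.
- ctrl.current_contact_force(): force on the tool from outside, world axes, zero at the start.
- ctrl.current_wrist_torque(): the same for the moment, N m.
- ctrl.current_grip_width(): opening from 0.0 (shut) to 1.0 (fully open).
- ctrl.current_grasp_force(): force on a finger pad.
Only numpy, scipy, OpenCV 4.12 (cv2) and the standard library are available. Lean on these libraries where they do the work, as an engineer would, in place of code of your own. Each camera call takes 0.05 s, during which the arm holds its last target. There are 200 camera calls.

## Working session

There is one attempt and no reset: what is moved stays moved. The work goes in short steps, each a Python script; the robot and the scene stay as the last script left them, time stands still between calls to the robot, and variables do not carry over. Pictures are saved under pics/ and viewed, at most 10 in all, crops included, and the job is handed in when it is done.

```bash
mkdir -p pics
python3 - <<'E'
from bench import ctrl
import cv2,numpy as np
a=[ctrl.read_camera(n) for n in("scene","side")]
for n,i in zip(("scene","side"),a):
    cv2.imwrite(f"pics/{n}0.png",i); p=ctrl.camera_params(n);print(n,{k:(np.round(v,4).tolist() if k=="pose" else v) for k,v in p.items()})
print({k:v if not hasattr(v,'tolist') else v.tolist() for k,v in ctrl.camera_params("wrist").items()},ctrl.current_eef_rot(),ctrl.current_t())
E
```

```text
scene {'fx': 516.9110297250619, 'fy': 516.9110297250619, 'cx': 280.4800452972792, 'cy': 201.96528321565927, 'pose': [[0.8524, 0.4446, -0.2751, 0.2158], [-0.5227, 0.7098, -0.4722, -0.5038], [-0.0147, 0.5463, 0.8375, 0.9837], [0.0, 0.0, 0.0, 1.0]]}
side {'fx': 414.0745622052076, 'fy': 414.0745622052076, 'cx': 283.55500638112176, 'cy': 212.5067394699848, 'pose': [[0.8603, 0.3324, -0.3866, 0.1782], [-0.5097, 0.5413, -0.6688, -0.5673], [-0.013, 0.7724, 0.635, 0.6519], [0.0, 0.0, 0.0, 1.0]]}
{'fx': 362.8378764499975, 'fy': 362.8378764499975, 'cx': 280.9740590325293, 'cy': 213.00332049047006, 'T_tool_cam': [[0.0002964924472447121, 0.965305725719592, 0.26112213231589565, 0.07376848792840404], [0.9999999387990866, -0.00023770875857037882, -0.0002567028800006877, -0.0005645362545658728], [-0.00018572574196520827, 0.2611221924454478, -0.9653057371208514, -0.20347360071831253], [0.0, 0.0, 0.0, 1.0]]} [[-8.96565970e-01  4.42909863e-01 -5.60754171e-04]
 [ 4.42910207e-01  8.96565504e-01 -9.19598396e-04]
 [ 9.54536467e-05 -1.07284437e-03 -9.99999420e-01]] 0.1
```

View pics/scene0.png

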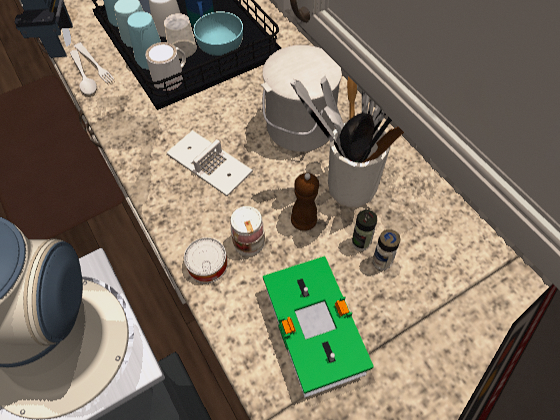

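View pics/side0.png

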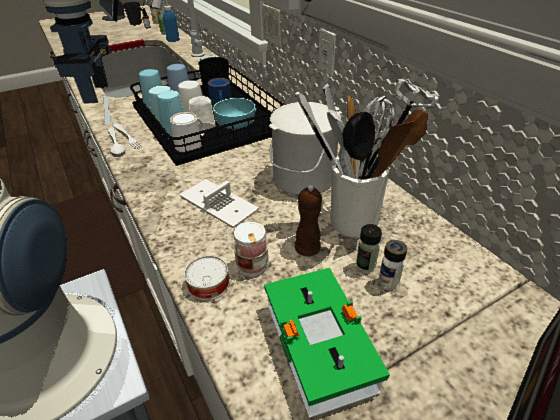

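The scene view shows the white grid at about (208,160) with its bar up, the green dicer at (318,322) with pins at about (304,288) and (329,352), the mill at (305,200) and the jar at (247,230). The side view agrees with this.

```bash
cat > h.py <<'E'
from bench import ctrl
import cv2,numpy as np
def cam(n):
    p=ctrl.camera_params(n)
    if n=="wrist":
        T=np.eye(4);T[:3,:3]=ctrl.current_eef_rot();T[:3,3]=ctrl.current_tool_pos();P=T@np.array(p["T_tool_cam"])
    else: P=np.array(p["pose"])
    return p,P
def ray(c,uv,z):
    p,P=c; uv=np.atleast_2d(uv).astype(float)
    d=np.c_[(uv[:,0]-p["cx"])/p["fx"],-(uv[:,1]-p["cy"])/p["fy"],-np.ones(len(uv))]@P[:3,:3].T
    return P[:3,3]+d*((z-P[2,3])/d[:,2])[:,None]
def proj(c,X):
    p,P=c; q=(np.atleast_2d(X)-P[:3,3])@P[:3,:3]
    return np.c_[p["cx"]+p["fx"]*q[:,0]/-q[:,2],p["cy"]-p["fy"]*q[:,1]/-q[:,2]]
def big(m,k=1):
    cs,_=cv2.findContours(m,cv2.RETR_EXTERNAL,cv2.CHAIN_APPROX_NONE)
    return sorted(cs,key=cv2.contourArea)[::-1][:k]
def rect(c,cnt,z):
    X=ray(c,cnt.reshape(-1,2),z)[:,:2]; (ctr,s,a)=cv2.minAreaRect((X*1000).astype(np.float32))
    b=cv2.boxPoints((ctr,s,a)); e=[b[1]-b[0],b[2]-b[1]]; l=max(e,key=np.linalg.norm)
    return np.array(ctr)/1000,s,np.degrees(np.arctan2(l[1],l[0]))%180
def green(i): h=cv2.cvtColor(i,cv2.COLOR_BGR2HSV); return cv2.inRange(h,(50,150,60),(75,255,255))
def orange(i): h=cv2.cvtColor(i,cv2.COLOR_BGR2HSV); return cv2.inRange(h,(8,180,120),(20,255,255))
def down(a): # tool y axis at heading a deg, z down
    a=np.radians(a); y=np.array([np.cos(a),np.sin(a),0]); z=np.array([0,0,-1.]); return np.c_[np.cross(y,z),y,z]
E
python3 - <<'E'
from h import *
for n in("scene","side"):
    i=cv2.imread(f"pics/{n}0.png");c=cam(n)
    print(n,"deck",rect(c,big(green(i))[0],.068))
    for k in big(orange(i),2): print(" catch",ray(c,k.reshape(-1,2).mean(0),.084)[0])
R={"scene":[(170,157),(193,133),(250,173),(226,192)],"side":[(182,196),(205,180),(257,210),(238,224)]}
for n in R: print(n,ray(cam(n),R[n],.006)[:,:2].round(3).tolist(), ray(cam(n),np.mean(R[n],0),.006))
c=cam("scene");print("pintip",ray(c,[(303,281),(328,346)],.092));print("mill,jar",ray(c,(305,228),0),ray(c,(247,245),0))
print(ctrl.current_t())
E
```

```text
scene deck (array([ 0.43538974, -0.24079034]), (230.08981323242188, 135.17701721191406), np.float32(77.45924))
 catch [ 0.38479215 -0.22954959  0.084     ]
 catch [ 0.48391751 -0.25182768  0.084     ]
side deck (array([ 0.43487479, -0.24053551]), (235.2308807373047, 141.28382873535156), np.float32(77.420364))
 catch [ 0.38345622 -0.2274206   0.084     ]
 catch [ 0.4871549  -0.25016419  0.084     ]
scene [[0.379, 0.299], [0.46, 0.337], [0.519, 0.155], [0.445, 0.137]] [[0.4510795 0.2293413 0.006    ]]
side [[0.381, 0.309], [0.46, 0.345], [0.52, 0.156], [0.457, 0.133]] [[0.45536992 0.23108271 0.006     ]]
pintip [[ 0.452107   -0.17396758  0.092     ]
 [ 0.42234171 -0.30012001  0.092     ]]
mill,jar [[ 0.54889589 -0.03601766  0.        ]] [[ 4.19750527e-01 -5.30101835e-03  1.11022302e-16]]
0.1
```

Run:
```python
from h import *
ctrl.goto([.453,.23,.20],down(111)); c=cam("wrist"); i=ctrl.read_camera("wrist"); cv2.imwrite("pics/w1.png",i)
print(ctrl.current_t(),ctrl.current_tool_pos(),ctrl.current_q(),proj(c,[.453,.23,.04]))
np.save("c1.npy",c[1])
```

```text
1.55 [0.45287818 0.23068429 0.19994329] [ 2.02518712e+01  1.76871304e+01  9.17120085e+01  9.53581755e-03
  7.06014100e+01 -9.07569138e+01] [[280.54894978 189.93024962]]
```

View pics/w1.png

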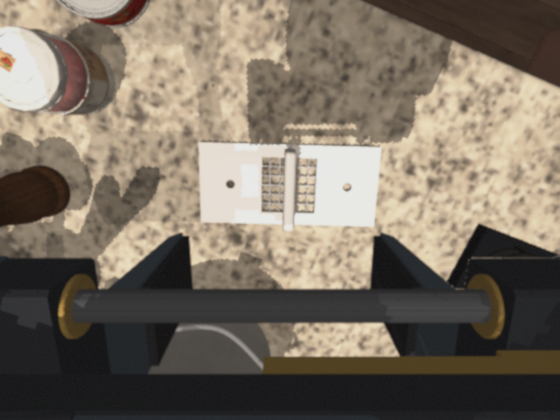

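The wrist view shows the grid with its holes at (230,184) and (347,187), and its bar running from (291,150) to (289,230). I'll measure these, grasp and lift.

Run:
```python
from h import *
c=(ctrl.camera_params("wrist"),np.load("c1.npy")); i=cv2.imread("pics/w1.png")
H=ray(c,[(230,184),(347,187)],.006);B=ray(c,[(291,150),(289,230)],.047)
m=H.mean(0)[:2];a=np.degrees(np.arctan2(*(H[1]-H[0])[1::-1]))%180
g=cv2.inRange(i,(170,170,170),(255,255,255))[120:245,190:395]
r=rect(c,big(g)[0]+[190,120],.006)
print(m,a,np.linalg.norm(H[1]-H[0]),B.mean(0),r)
m=(m+B.mean(0)[:2])/2; print(m)
ctrl.goto([*m,.11],down(a))
print(ctrl.move_l([*m,.026],vel=.08,contact_N=6),ctrl.current_tool_pos())
ctrl.command_gripper(0); print(ctrl.current_grip_width(),ctrl.current_grasp_force(),ctrl.current_tool_pos())
ctrl.move_l([*m,.12],vel=.1); c=cam("wrist");i=ctrl.read_camera("wrist");cv2.imwrite("pics/w2.png",i)
print(ctrl.current_contact_force(),ctrl.current_wrist_torque(),ctrl.current_grip_width(),ctrl.current_t(),m,a)
```

```text
[0.45159502 0.23901357] 109.49308582862425 0.13017258775821328 [0.44947353 0.23875416 0.047     ] (array([0.45883618, 0.25128604]), (115.2833480834961, 217.50807189941406), np.float32(110.37758))
[0.45053427 0.23888387]
False [0.45086218 0.23903083 0.02642882]
0.007907300526439648 0.0 [0.4505383  0.23887632 0.0260074 ]
[-0.52227238  0.62410597 -0.3922136 ] [0.07593333 0.00881928 0.04185396] 0.005205763862206746 5.7083 [0.45053427 0.23888387] 109.49308582862425
```

View pics/w2.png

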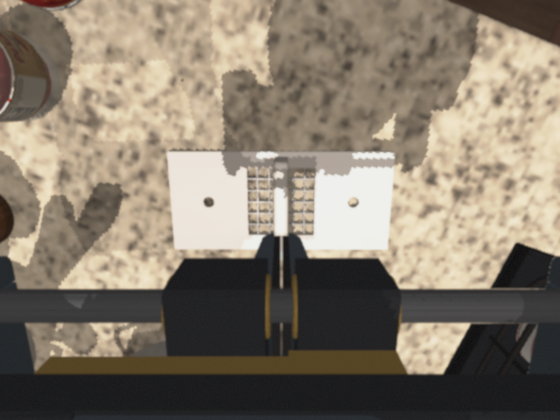

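Run:
```python
from h import *
i=ctrl.read_camera("scene")[60:240,100:340]; j=ctrl.read_camera("side")[90:270,130:370]
cv2.imwrite("pics/s2.png",cv2.resize(np.hstack([i,j]),None,fx=1.66,fy=1.66,interpolation=cv2.INTER_CUBIC))
c=cam("wrist");k=cv2.imread("pics/w2.png")
print(ctrl.current_tool_pos(),ctrl.current_eef_rot(),ray(c,[(209,202),(353,202)],.006),ray(c,[(281,158)],.047),proj(c,ctrl.current_tool_pos()),proj(cam("scene"),ctrl.current_tool_pos()),proj(cam("side"),ctrl.current_tool_pos()))
```

```text
[0.45020577 0.23874557 0.11943764] [[-9.42685867e-01 -3.33680012e-01 -1.00283141e-03]
 [-3.33679770e-01  9.42686399e-01 -4.04312344e-04]
 [ 1.08026648e-03 -4.65149774e-05 -9.99999415e-01]] [[0.47306671 0.17813479 0.006     ]
 [0.42992583 0.29996796 0.006     ]] [[0.41008205 0.22433114 0.047     ]] [[281.41369888 243.93985723]] [[200.78653108 129.72311761]] [[211.93637676 163.8406397 ]]
```

View pics/s2.png

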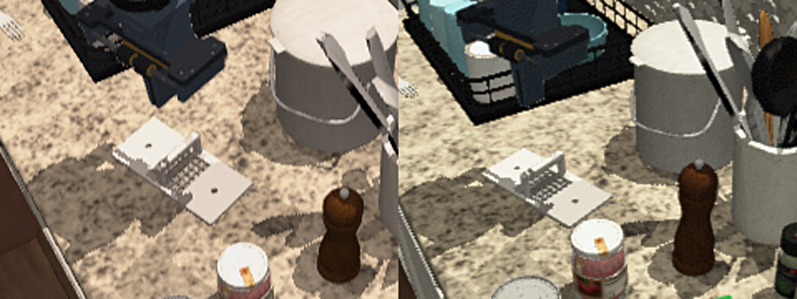

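The fingers shut above the bar without gripping it. In all views the fingertips seem to sit higher than the TCP should be. I'll check by gently touching the bar top with the fingers shut.

Run:
```python
from h import *
x,y,_=ctrl.current_tool_pos(); x,y=.4512,.2388
ctrl.move_l([x,y,.062],vel=.15)
print(ctrl.move_l([x,y,.012],vel=.03,contact_N=3),ctrl.current_tool_pos(),ctrl.current_contact_force())
cv2.imwrite("pics/s3.png",cv2.resize(ctrl.read_camera("side")[110:240,150:310],(800,650))[:600])
print(ctrl.current_t())
```

```text
True [0.45129287 0.23878342 0.01398149] [-0.52423863 -0.27193237  7.71685408]
7.8583
```

View pics/s3.png

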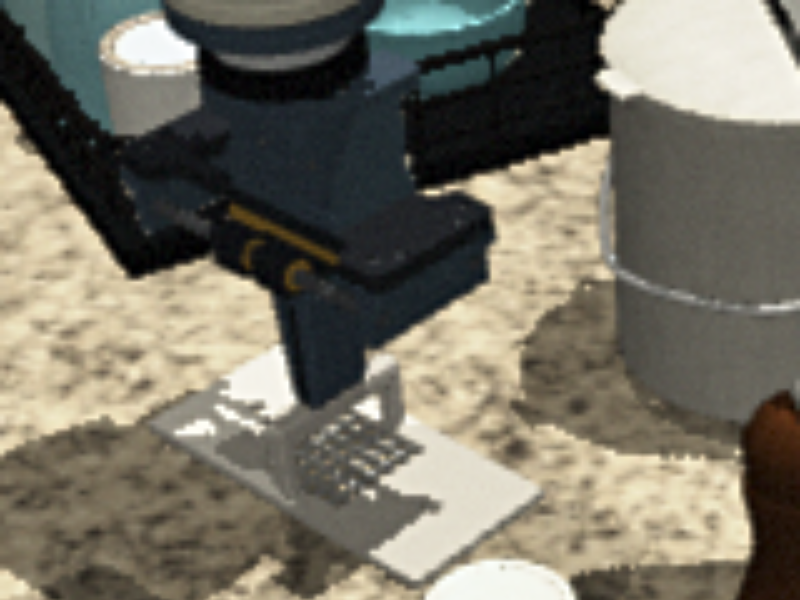

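The shut fingers touched the bar top (0.047) at a reported z of 0.014. So the real tips are about 33 mm higher than reported, and I'll correct for that and grasp again.

```bash
echo 'DZ=.033  # real fingertip z = reported + DZ' >> h.py
python3 - <<'E'
from h import *
x,y=.4512,.2390; R=down(109.5)
ctrl.move_l([x,y,.032],vel=.1,ori=R); ctrl.command_gripper(1)
print(ctrl.move_l([x,y,.020-DZ],vel=.05,contact_N=4),ctrl.current_tool_pos(),ctrl.current_contact_force())
ctrl.command_gripper(0); print(ctrl.current_grip_width(),ctrl.current_grasp_force())
z=ctrl.current_tool_pos()[2]
ctrl.move_l([x,y,z+.11],vel=.1); ctrl.sleep(.2); c=cam("wrist");i=ctrl.read_camera("wrist");cv2.imwrite("pics/w3.png",i);np.save("c3.npy",c[1])
print(ctrl.current_contact_force(),ctrl.current_wrist_torque(),ctrl.current_grip_width(),ctrl.current_tool_pos(),ctrl.current_t())
E
```

```text
False [ 0.45137389  0.23906304 -0.0127669 ] [-0.73644922  0.39391221 -0.23099356]
0.12910641639989773 30.000130534172058
[-0.14086218 -1.26636942 -2.41342458] [0.10232496 0.00742518 0.0490299 ] 0.12897627779521945 [0.45103612 0.23890761 0.09665642] 13.3167
```

View pics/w3.png

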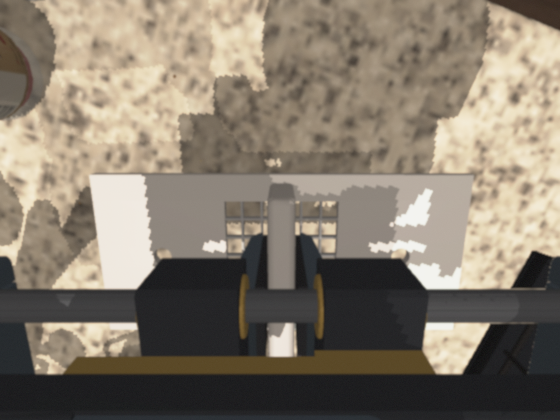

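The grid is held: bar width 11.7 mm, load about 2.2 N. Its far edge shows at row 174, from column 92 to 472. Next I'll carry it high to a pose where the wrist camera sees the pins past the grid edge.

Run:
```python
from h import *
p=ctrl.current_tool_pos(); ctrl.move_l([p[0],p[1],.235],vel=.3)
ctrl.goto([.347,-.221,.23],down(-102.5)); ctrl.sleep(.3)
c=cam("wrist");i=ctrl.read_camera("wrist");cv2.imwrite("pics/w4.png",i);np.save("c4.npy",c[1])
print(ctrl.current_tool_pos(),ctrl.current_contact_force(),ctrl.current_grip_width(),ctrl.current_t())
print(proj(c,[[.435,-.24,.068]]))
# grid in hand (tool frame) from w3
p=ctrl.camera_params("wrist");cc=(p,np.array(p["T_tool_cam"]))
print("frame corners in tool",ray(cc,[(92,174),(472,174)],-.0188))
```

```text
[ 0.34706585 -0.22087662  0.23000009] [ 0.58196227 -0.40247442 -2.78602846] 0.13415000594770776 16.6
[[280.20741309  96.69333211]]
frame corners in tool [[ 0.04414674 -0.09637153 -0.0188    ]
 [ 0.04421687  0.09838301 -0.0188    ]]
```

View pics/w4.png

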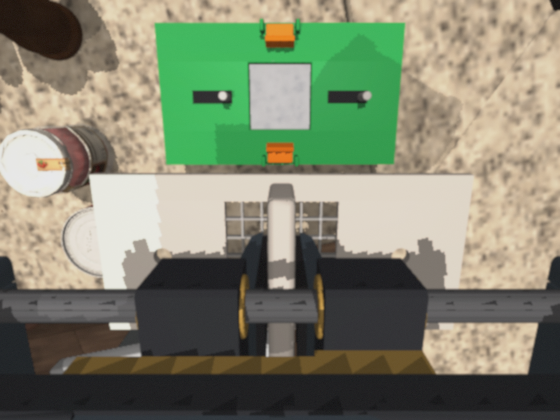

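The dicer shows clearly past the grid edge, with pin tips at about (223,96) and (367,96) and the catches at (279,35) and (280,152). I'll compute the pin line and feel for the pins.

Run:
```python
from h import *
c=(ctrl.camera_params("wrist"),np.load("c4.npy")); i=cv2.imread("pics/w4.png"); h=cv2.cvtColor(i,cv2.COLOR_BGR2HSV)
P=[]
for u in(223,367):
    s=h[86:107,u-12:u+13]; m=cv2.inRange(s,(0,0,110),(180,70,255)); k=big(m)[0]; q,r=cv2.minEnclosingCircle(k)
    P.append((q[0]+u-12,q[1]+86)); print(P[-1],r)
T=ray(c,P,.092); g=big(green(i))[0]; print("pins",T,np.linalg.norm(T[1]-T[0]))
a=np.degrees(np.arctan2(*(T[1]-T[0])[1::-1])); print("heading",a,"deck",rect(c,g,.068),"cut",[ray(c,p,.068)[0] for p in((164,163),(394,163),(405,24),(156,24))])
for k in big(orange(i),2): print(ray(c,k.reshape(-1,2).mean(0),.084)[0])
print(T.mean(0))
```

```text
(222.0, 95.22222232818604) 5.17959451675415
(366.6666669845581, 95.22222232818604) 4.824165344238281
pins [[ 0.44642949 -0.18915818  0.092     ]
 [ 0.41846384 -0.31575317  0.092     ]] 0.1296470988094719
heading -102.456950615811 deck (array([ 0.4356485 , -0.23950739]), (226.5339813232422, 132.27081298828125), np.float32(77.539)) cut [array([ 0.39812497, -0.11205331,  0.068     ]), array([ 0.34821934, -0.33804214,  0.068     ]), array([ 0.47223749, -0.36509204,  0.068     ]), array([ 0.52135905, -0.1427998 ,  0.068     ])]
[ 0.38506373 -0.22828882  0.084     ]
[ 0.48658348 -0.25082687  0.084     ]
[ 0.43244666 -0.25245568  0.092     ]
```

```bash
cat >> h.py <<'E'
A=-102.48; R0=down(A); M=np.array([.4324,-.2524]); G=np.array([-.0008,.001]); U=.0128 # underside=reported+U
def tool(dx,dy,under): # offsets in tool frame
    m=M+R0[:2,:2]@(np.array([dx,dy])-G); return [*m,under-U]
E
python3 - <<'E'
from h import *
print(tool(0,0,.11))
ctrl.goto(tool(0,0,.15),R0); ctrl.move_l(tool(0,0,.106),vel=.06); ctrl.sleep(.3)
f0=ctrl.current_contact_force();print(f0,ctrl.current_tool_pos())
r=ctrl.move_l(tool(0,0,.076),vel=.02,contact_N=2.5)
print(r,ctrl.current_tool_pos(),ctrl.current_tool_pos()[2]+U,ctrl.current_contact_force()-f0,ctrl.current_wrist_torque(),ctrl.current_t())
i=ctrl.read_camera("scene")[230:410,220:420];j=ctrl.read_camera("side")[240:420,240:440]
cv2.imwrite("pics/s5.png",cv2.resize(np.hstack([i,j]),(800,360),interpolation=cv2.INTER_CUBIC))
E
```

```text
[np.float64(0.43339719600861637), np.float64(-0.2515965075480133), 0.0972]
[-0.30828131 -0.73379806 -3.23103523] [ 0.43349083 -0.25166025  0.09340167]
True [ 0.43366215 -0.2517101   0.06833216] 0.08113216473444343 [ 1.82577904 -0.30334813  3.19507858] [-0.19871555 -0.20820434 -0.08481021] 19.4833
```

View pics/s5.png

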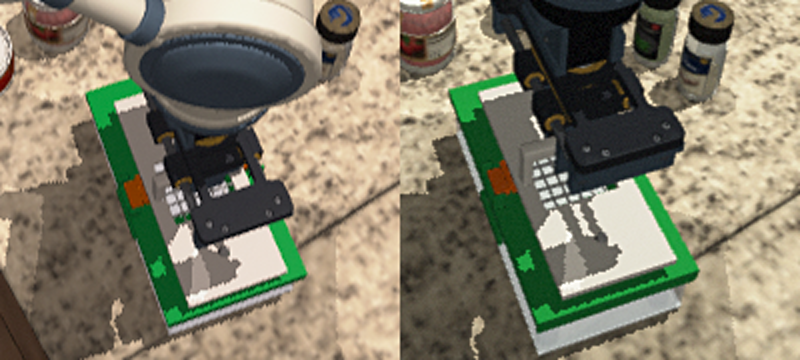

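The grid went past the pin-tip height (underside about 0.081 to 0.084) before touching anything, so it is on the pins and resting on the catches. Now I'll press it down slowly.

Run:
```python
from h import *
f0=np.array([-.31,-.73,-3.23]); z=ctrl.current_tool_pos()[2]+U
for k in range(24):
    z-=.001; ctrl.move_l(tool(0,0,z),vel=.02); f=ctrl.current_contact_force()-f0
    p=ctrl.current_tool_pos()
    print(round(z,4),round(p[2]+U,4),f.round(1),ctrl.current_wrist_torque().round(2),round(ctrl.current_grip_width(),3))
    if f[2]>17 or np.hypot(f[0],f[1])>9: break
print(ctrl.current_t())
```

```text
0.0803 0.0803 [ 3.1 -0.1  4.7] [-0.09 -0.3   0.03] 0.132
0.0793 0.0793 [3.3 0.2 7. ] [-0.1  -0.22  0.02] 0.132
0.0783 0.0782 [ 2.  -1.4  6.1] [-0.09 -0.1  -0.01] 0.132
0.0773 0.0772 [ 1.2 -0.4  8.5] [-0.08  0.01 -0.  ] 0.131
0.0763 0.0762 [ 1.  -0.1  9.9] [-0.02  0.12  0.01] 0.125
0.0753 0.0753 [ 0.9 -0.4 10.5] [-0.07  0.1   0.01] 0.133
0.0743 0.0743 [0.5 0.6 9.7] [-0.01  0.12 -0.02] 0.125
0.0733 0.0733 [ 0.6  0.1 10.4] [-0.01  0.11  0.05] 0.132
0.0723 0.0723 [ 0.7  0.5 10.9] [ 0.03  0.07 -0.01] 0.127
0.0713 0.0713 [ 0.1  0.3 12. ] [ 0.01  0.16 -0.  ] 0.132
0.0703 0.0701 [0.8 0.5 5.9] [-0.07  0.03 -0.05] 0.133
0.0693 0.0691 [1.1 0.5 6. ] [-0.02  0.09  0.01] 0.13
0.0683 0.0682 [0.6 0.4 5.9] [-0.02  0.09 -0.01] 0.127
0.0673 0.0671 [1.4 1.2 2. ] [-0.03 -0.    0.04] 0.132
0.0663 0.0662 [-0.2  0.8  4. ] [ 0.04  0.09 -0.05] 0.13
0.0653 0.0652 [-1.2  2.8  5.5] [0.15 0.29 0.03] 0.131
0.0643 0.0643 [-1.3  3.2  7.8] [0.21 0.37 0.02] 0.129
0.0633 0.0633 [-2.8  2.8 10.8] [0.21 0.48 0.01] 0.133
0.0623 0.0624 [-4.3  2.1 12.2] [ 0.28  0.61 -0.04] 0.129
0.0613 0.0615 [-4.9  3.3 15.2] [0.33 0.69 0.03] 0.13
0.0603 0.0605 [-6.5  3.3 17.8] [ 0.33  0.79 -0.02] 0.127
24.8333
```

The force dropped twice (12→6→2 N), then rose like the deck spring, so it looks seated with both catches snapped. I'll ease off to near zero load, let go, back away and check.

Run:
```python
from h import *
f0=np.array([-.31,-.73,-3.23]); z=ctrl.current_tool_pos()[2]+U
while 1:
    z+=.001; ctrl.move_l(tool(0,0,z),vel=.02); f=ctrl.current_contact_force()-f0
    if f[2]<3 or z>.075: break
print(z,f)
p=ctrl.current_tool_pos()
ctrl.command_gripper(1); ctrl.sleep(.2); print(ctrl.current_contact_force(),ctrl.current_grip_width())
ctrl.move_l([p[0],p[1],p[2]+.12],vel=.1)
ctrl.goto([.35,-.225,.2],down(-102.48)); ctrl.sleep(.2)
c=cam("wrist");i=ctrl.read_camera("wrist");np.save("c6.npy",c[1]);cv2.imwrite("pics/w6.png",i)
s=ctrl.read_camera("side");cv2.imwrite("pics/side6.png",s)
cv2.imwrite("pics/v6.png",np.hstack([cv2.resize(i[:210,100:460],(450,262)),cv2.resize(s[240:420,240:440],(350,262))]))
cv2.imwrite("pics/v6.png",cv2.resize(np.vstack([i[0:230,130:430],cv2.resize(s[245:420,240:420],(300,292))]),(340,590)))
print(ctrl.current_t(),ctrl.current_contact_force())
```

```text
0.06754646156761376 [-0.21776056  0.35638737  0.36554863]
[ 0.56554276 -0.08871324  0.23939462] 0.9990728713454885
30.1417 [-0.41711248  0.60263753 -0.27396382]
```

View pics/v6.png

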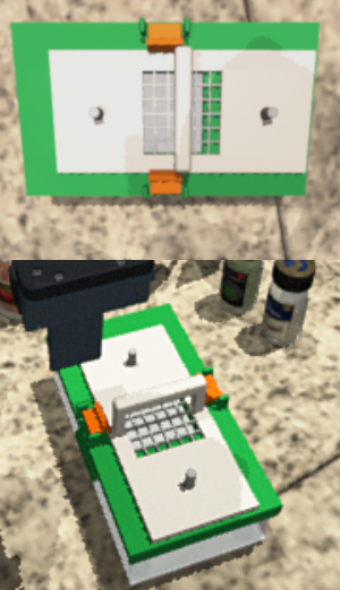

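The wrist and side views show both pins through the holes, both orange catches over the rim and the frame flat on the deck. The robot is clear of everything.

```bash
python3 -c "
from bench import ctrl
print(ctrl.sign_off())"
```

```text
the job is handed in; nothing more can be done
None
```

I fitted the grid over both pins, pressed it flush with both catches snapped, let go and handed the job in at about 30 s; peak push by the wrist sensor was about 18 N, and sign-off gave no verdict.

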